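Hang a coiled GC column on the double side hook of a retort stand

ROBOT

A 6-joint arm with a two-finger parallel gripper is mounted at the origin on the work surface. World frame = base frame: x ahead of the robot, y to its left, z up, the work surface at z = 0. Lengths are in m, angles in rad, forces in N, time in s.
With the tool pointing down it reaches from about 0.225 to 0.875 m from the base axis. Payload 3.4 kg.
Tool frame: the origin (TCP) lies midway between the tips of the shut fingers; the grasp point (between the pads) lies 19 mm behind it (manip.grip_point_offset is the distance from the TCP to the grasp point, in m); x points along the fingers, y is the direction in which the jaws open and shut, and the axes are right-handed (so a half turn about x gives the same grasp; the last joint's range is limited). The gripper opens to 85 mm and grips with 20 to 120 N. Pads are 22 mm wide; open, the fingers measure 114 mm over their backs; the gripper's body (76 mm by 85 mm) begins 54 mm behind the grasp point. The pads swing forward as they close: fully open they stand 13 mm farther back than shut.
Start: joints at [-1.388, 0.276, 1.505, -0, 1.361, -0.121], TCP at [0.172, -0.549, 0.231] pointing down, gripper open.
Joint ranges: [-2.89, 2.89], [-0.75, 2.08], [0.22, 2.7], [-1.18, 4.32], [0.11, 2.71], [-2.7, 2.7]. Speed limits (rad/s): [2.57, 2.57, 3.14, 3.14, 3.14, 3.14].

INTERFACE

Orientations are given as a unit quaternion [w, x, y, z].
In Python, from rig import manip gives the robot as it stands.
- The arm moves only by the shell command python3 -m crank 'ROWS' [FORCE]. ROWS is a JSON object of lists of equal length, an entry for each row: "grip": the opening, from 0 (shut) to 1 (fully open); "slide": the shift along the world's x, y, z in cm, a list of three; "roll": the turn about the world's z in degrees. In form: {"grip": [grip, ...], "slide": [[dx, dy, dz], ...], "roll": [roll, ...]}. A call has 1 to 20 rows; each row is the pose to reach, as a shift and turn from the pose commanded when the call began; what a row does not reach only later rows make up. A row lasts 1/10 s, in which the tool goes at most 50 mm and 8.59 degrees, less where a joint would pass 70% of its speed; a pose out of reach is approached as far as the arm can. A call with a gripper value outside its range is refused whole. The fingers move at their own pace and stop on an object; FORCE is the grip in N (left out, the last holds). Time passes only in rows, so rows that repeat a pose let the fingers close. It gives the time, the measured TCP pose, the force and the opening at its end, in the units of the state.
- manip.get_state(): the state, without advancing time (a new reading comes with each control period).
- manip.get_image(name): name is "scene" or "top" or "wrist"; returns a dict with "frame" (480x640x3 uint8, red, green, blue), "K" (3x3 intrinsics, pixels), "R" (3x3) and "t" (3): a world point X has camera coordinates R X + t. Camera axes: x right, y down, z forward; pixel columns grow to the right and rows downward; lengths in m; the calibration is good to about 2 mm. A picture is of the moment at which its call begins. There is no depth.
- manip.sign_off(): hands the job in, once; it reports no verdict.
The state is a dict: "clock": time; "qpos": joint angles; "qd": joint speeds; "effort": joint torques, N m; "position": TCP position; "ee_rot": TCP orientation; "contact_force": force on the tool from outside, world axes, zero at the start; "moment": the same for the moment, N m; "width": finger opening in m.
Only numpy, scipy, OpenCV 4.12 (cv2) and the standard library are available. Lean on these libraries where they do the work, as an engineer would, in place of code of your own. Each camera call takes 0.05 s, during which the arm holds its last target. There are 200 camera calls.

TASK

Pick up the coiled steel column by the blue grip on top of its wire frame and hang it on the double hook of the retort stand: bring its bar in through the open side of both hooks until it is over the throats, then press it gently straight down past the spring plungers until it is fully home on the floor of both throats, and only then let go. The hook was clamped by hand, so feel for its back wall and floor with light pushes, never force it and never let the column drop; keep the column upright, keep the gripper off the stand, and leave the bottle, the vial tray and the small carton where they are.

Things in the scene. Friction and masses are not known exactly. Their poses are not given: they have to be found in the camera images.
- column: Coiled steel GC column in a wire hanging frame, rigid, 0.3-0.5 kg, standing on two foot wires 100 mm long (y) at x = +-30. Origin: centre of underside, z up. Coil 126 mm across, 39 wide (x), centre 75 up; brass-nut ends at y +60, top 123 up. A-shaped wires at x = +-30 rise to the bar. Overall 150 x 127 x 186 mm (x, y, z).
- bar (a point): Centre of the hanging bar, 175 mm above the column's underside. Bar: round steel, 8 mm thick, 150 long along the column's x, with a 16 mm collar at each end (x +-69 to +-75). Round its middle the blue grip: 46 long (x), 16 wide (y: pinch across this), 22 high, centred here. The coil's top is 37 mm below.
- stand: Low retort stand, fixed. Origin on the bench below the throats, z up. Grey base plate 140 (x) x 240 (y, -175 to +65) x 15 mm; rod 12 mm thick at x -24, y -148, top z 245. It carries the double hook: two equal steel plates, 6 mm thick, at x -62 and +62, both open to the stand's +y, joined behind by a beam at y -98 to -110, z 197 to 223.
- throat (a point): Nominal place of the bar's centre when fully home, midway between the hooks, 215 mm up (axes as the stand's). Throats: slots open upwards, 11 mm wide in y, floor 4 mm below this point. Their back wall (5.5 mm to -y of this point) rises straight up to the lip: a bar slid in to -y stops on it, 1.5 mm off the throat's middle.
- sill (a point): Nominal point on the level top of the hooks' sills, 10 mm above throat. Each sill runs to +y from the throat (y +5.5, corner rounded 2 mm) to a rounded tip at y +42 (level as far as y +36). A bar lying on it has its centre 4 mm above.
- lip (a point): Nominal point on the underside of the lips, 30 mm above throat: the side mouth between sill and lip is 20 mm high. Lips: 6 mm thick, from y -24 to y +19, closing the throats from above, so the bar can only come in from +y.
- plunger (a point): Nominal place of the sprung plunger noses (8 mm round steel tips, brass barrels, red knobs), one in each throat's back wall, 5.3 mm out into the throat, axis 7 mm above throat. Pressing the bar down past both takes about 4 to 7 N in all (the column weighs 3 to 5 N); then they drive it down, and hold it once home.
- clamp (a point): Nominal place of the boss head clamping the double hook, set by hand: the whole hook (throats, sills, lips, plungers, beam) sits up to 22 mm to stand +y or -y and up to 4.5 mm higher or lower than all nominal points. It is not turned. The offset is not measured: find it by touch, pushing with 15 N at most; contact forces of 25 N in all are too much.
- bottle: Amber glass solvent bottle with white cap, 68 mm across, 150 mm tall, loose. Origin: centre of its underside. Leave it alone.
- vials: Blue vial tray with small amber vials, 75 x 115 x 42 mm, loose. Origin: centre of its underside. Leave it alone.
- ferrules: Small white paper carton, 75 x 55 x 30 mm, loose. Origin: centre of its underside. Leave it alone.
Not all that is in view belongs to the job. What is shaped like the column but purple or turquoise is not meant.

How it is judged:
By the outcome, as a careful person would: the job done as asked, in the order asked, and still so for the second after the job is handed in, with the robot touching nothing.
It also fails if it takes over 45 s, if anything falls off the work surface, if the arm or the gripper's body presses on something with over 40 N, if the wrist force passes 120 N, or if a joint passes its speed limit or range.

## Working session

There is one attempt and no reset: what is moved stays moved. The work goes in short steps, Python scripts to look and compute and a shell command to move; the robot and the scene stay as the last step left them, time stands still between calls to the robot, and variables do not carry over. Pictures are saved under pics/ and viewed, on a budget of 10 in all, crops included, one or two more only if the job needs it, and the job is handed in when it is done.

```bash
mkdir -p pics; ls; cat > h.py <<'E'
import numpy as np,cv2
from rig import manip
def grab(n,f):
    im=manip.get_image(n); cv2.imwrite(f'pics/{f}.png',im['frame'][:,:,::-1]); np.savez(f'pics/{f}.npz',**{k:np.array(v) for k,v in im.items()}); return im
def load(f): return dict(np.load(f'pics/{f}.npz'))
def ray(im,u,v):
    R=np.array(im['R']);t=np.array(im['t']);c=-R.T@t
    d=R.T@np.linalg.solve(np.array(im['K']),[u,v,1.]); return c,d/np.linalg.norm(d)
def onz(im,u,v,z):
    c,d=ray(im,u,v); return c+d*(z-c[2])/d[2]
def tri(rs):
    A=sum(np.eye(3)-np.outer(d,d) for c,d in rs); b=sum((np.eye(3)-np.outer(d,d))@c for c,d in rs); return np.linalg.solve(A,b)
def proj(im,X):
    p=np.array(im['K'])@(np.array(im['R'])@np.array(X)+np.array(im['t'])); return p[:2]/p[2]
E
python3 - <<'E'
from h import *
for n in ['scene','top','wrist']:
    im=grab(n,n+'0'); print(n,(-np.array(im['R']).T@np.array(im['t'])).round(3))
s=manip.get_state(); print(s)
E
```

```text
pics
scene [1.269 0.292 0.745]
top [0.254 0.076 1.472]
wrist [ 0.246 -0.526  0.373]
{'clock': 0.15, 'qpos': array([-1.38801341e+00,  2.76460348e-01,  1.50582423e+00,  1.19671953e-05,
        1.36071158e+00, -1.20994635e-01]), 'qd': array([-0.00082244, -0.00230881, -0.00348448,  0.0011626 , -0.00095152,
       -0.00047548]), 'effort': array([ 1.93566782e-03, -4.17142689e+01, -2.46032077e+01, -5.82910957e-05,
        7.56268128e-03, -2.61027978e-06]), 'position': array([ 0.17192885, -0.54828782,  0.23063958]), 'ee_rot': array([-0.10649209, -0.69895467, -0.1074843 ,  0.69897706]), 'contact_force': array([ 0.31036794, -0.20165775, -0.44216237]), 'moment': array([-0.01495801, -0.01064366,  0.01998832]), 'width': 0.08558144083931797}
```

View pics/scene0.png

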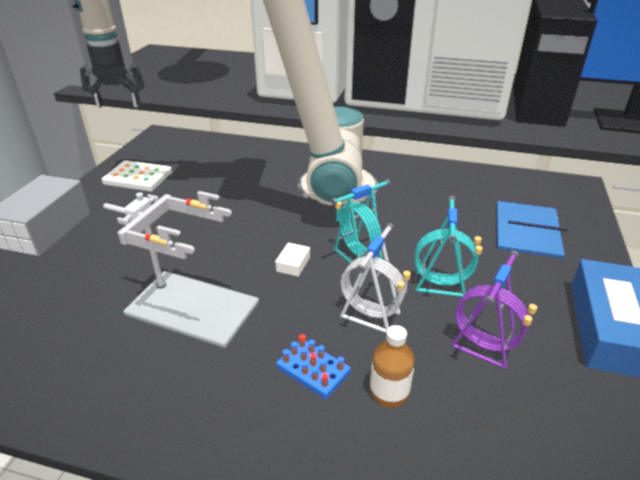

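View pics/top0.png

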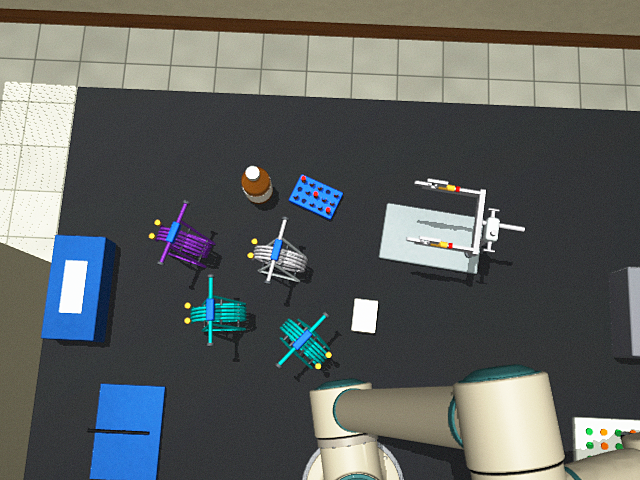

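The scene view shows the steel column (grip about (377,244)), the stand to its left (base plate about (190,307)) and the hooks opening toward the right. In the top view the grip is at (277,249), with the bar running from about (285,222) to (266,280). The base plate spans (380..480, 204..272), with the rod and clamp on its right, so the mouth faces image left.

```bash
cat > m.py <<'E'
from h import *
S=load('scene0');T=load('top0')
def blue(im,box):
    u0,v0,u1,v1=box; h=cv2.cvtColor(im['frame'][v0:v1,u0:u1],cv2.COLOR_RGB2HSV)
    m=((h[...,0]>100)&(h[...,0]<125)&(h[...,1]>150)&(h[...,2]>60)).astype(np.uint8)
    M=cv2.moments(m,True); c=np.array([M['m10']/M['m00']+u0,M['m01']/M['m00']+v0])
    r=cv2.minAreaRect(cv2.findNonZero(m)); return c,m.sum(),r
cs,a,r1=blue(S,(360,232,392,262)); ct,b,r2=blue(T,(262,232,294,266))
print(cs,a,r1,ct,b,r2)
G=tri([ray(S,*cs),ray(T,*ct)]); print('grip tri',G,'onz top',onz(T,*ct,.182),'scene',onz(S,*cs,.178))
# base plate
h=cv2.cvtColor(T['frame'],cv2.COLOR_RGB2HSV); 
print('plate px',h[220,400],h[260,440])
g=T['frame'].astype(int); m=((h[...,2]>120)&(h[...,2]<225)&(h[...,1]<60)).astype(np.uint8); m[:, :370]=0; m[:,490:]=0;m[:195]=0;m[280:]=0
cc,_=cv2.findContours(m,cv2.RETR_EXTERNAL,cv2.CHAIN_APPROX_SIMPLE); c=max(cc,key=cv2.contourArea)
ap=cv2.boxPoints(cv2.minAreaRect(c)); print('plate',ap.tolist(),[onz(T,*p,.015).round(4).tolist() for p in ap])
print([onz(T,*p,.015).round(3).tolist() for p in [(388,204),(380,258)]])
# bar direction via collar ends
for p in [(285,222),(266,280)]: print('bar end',onz(T,*p,.175))
for n,(im,b) in {'t':(T,(362,165,535,285)),'s':(S,(95,180,270,350)),'c':(T,(235,205,320,295))}.items():
    u0,v0,u1,v1=b; cv2.imwrite(f'pics/crop_{n}.png',cv2.resize(im['frame'][v0:v1,u0:u1,::-1],None,fx=4,fy=4,interpolation=cv2.INTER_CUBIC))
a=cv2.imread('pics/crop_t.png');b=cv2.imread('pics/crop_c.png')
E
python3 m.py
```

```text
[375.6        245.16216216] 185 ((15.20000171661377, 13.600000381469727), (11.627553939819336, 20.57182502746582), 26.56505012512207) [276.1125 249.275 ] 160 ((13.756368637084961, 17.428342819213867), (8.352123260498047, 21.049606323242188), 16.389541625976562)
grip tri [0.50845681 0.19292043 0.18198632] onz top [0.50835672 0.19352202 0.182     ] scene [0.5032195  0.19161866 0.178     ]
plate px [ 88  16 228] [ 86  16 229]
plate [[389.5254211425781, 232.95263671875], [394.6351013183594, 203.31637573242188], [478.0519714355469, 217.6986083984375], [472.9422912597656, 247.33486938476562]] [[0.5941, -0.0649, 0.015], [0.6695, -0.0757, 0.015], [0.6421, -0.2807, 0.015], [0.5674, -0.2679, 0.015]]
[[0.667, -0.059, 0.015], [0.531, -0.043, 0.015]]
bar end [0.57107169 0.17852898 0.175     ]
bar end [0.44197644 0.21164287 0.175     ]
```

View pics/crop_t.png

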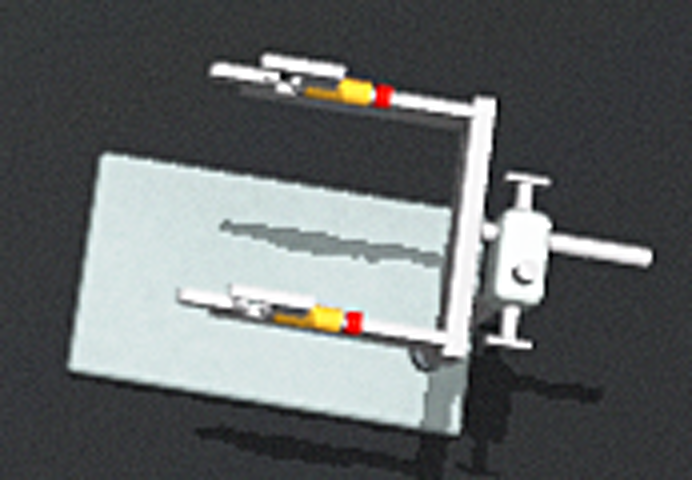

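View pics/crop_c.png

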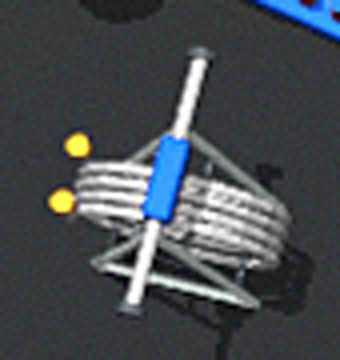

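Zoomed views: the plate corners in the top image are at about (387.8,203), (379.5,257.5) and (477,273.8), and the sill tips at about (415,182) and (407,238.8). The bar ends are at about (285,217.5) and (267.5,281.5), with the brass nuts toward world +y.

```bash
cat > m2.py <<'E'
from h import *
S=load('scene0');T=load('top0')
A,B,C=[onz(T,*p,.015) for p in [(387.8,203),(379.5,257.5),(477,273.8)]]
print('plate',A,B,C,np.linalg.norm(A-B),np.linalg.norm(B-C))
ya=np.degrees(np.arctan2((A-B)[1],(A-B)[0])); yb=np.degrees(np.arctan2((B-C)[1],(B-C)[0]))-90
print('stand yaw',ya,yb)
ys=np.radians((ya*140+yb*240)/380); ex=np.array([np.cos(ys),np.sin(ys)]);ey=np.array([-ex[1],ex[0]])
O=((A+B)/2)[:2]-.065*ey; print('origin',O, 'yaw',np.degrees(ys))
def st(X): d=np.array(X)[:2]-O; return np.array([d@ex,d@ey])*1e3
# features at hook
f=lambda u,v:(u/4+362,v/4+165)
for n,p,z in [('tip+',f(211,69),.222),('tip-',f(179,295),.222),('lip+ front',f(262,59),.251),('lip+ back',f(345,71),.251),('lip- front',f(230,289),.251),('lip- back',f(312,300),.251),('beam far end',f(473,98),.223),('beam front near',f(443,352),.223),('beam back far',f(495,98),.223),('beam back near',f(467,355),.223)]:
    print(n,st(onz(T,*p,z)).round(1))
g=lambda u,v:(u/4+235,v/4+205)
P,Q=onz(T,*g(200,50),.179),onz(T,*g(129,307),.179); print('bar',P,Q,np.linalg.norm(P-Q),(P+Q)/2,'yaw',np.degrees(np.arctan2(*(P-Q)[[1,0]])))
P,Q=onz(T,*g(184,60),.18),onz(T,*g(138,303),.18)
r=[onz(T,*g(*p),.186) for p in [(176,137),(157,220)]]; print('grip yaw',np.degrees(np.arctan2(*(r[0]-r[1])[[1,0]])),r)
np.savez('st.npz',O=O,ys=ys)
from scipy.spatial.transform import Rotation as Ro
q=manip.get_state()['ee_rot'];print(Ro.from_quat(q[[1,2,3,0]]).as_matrix().round(3), manip.grip_point_offset)
E
python3 m2.py
```

```text
plate [ 0.66956851 -0.05885479  0.015     ] [ 0.53218561 -0.04209694  0.015     ] [ 0.5027984  -0.27735819  0.015     ] 0.13840118466925608 0.23708956480845114
stand yaw -6.954534145239576 -7.120113295272688
origin [ 0.592889   -0.11498316] yaw -7.059110450523646
tip+ [63.1 27. ]
tip- [-61.6  26.5]
lip+ front [63.1  4.4]
lip+ back [ 63.9 -39. ]
lip- front [-61.1   4.1]
lip- back [-59.8 -37.9]
beam far end [  70.1 -112.1]
beam front near [ -68.9 -112.7]
beam back far [  72.1 -123.6]
beam back near [ -68.4 -125.2]
bar [0.58014979 0.1787975  0.179     ] [0.4377646  0.20832555 0.179     ] 0.14541474166467283 [0.5089572  0.19356152 0.179     ] yaw -11.716008773027115
grip yaw -9.200571587551192 [array([0.52975382, 0.18830632, 0.186     ]), array([0.48411667, 0.19569839, 0.186     ])]
[[-0.     0.299 -0.954]
 [ 0.001 -0.954 -0.299]
 [-1.    -0.001 -0.   ]] 0.0187
```

View pics/crop_s.png

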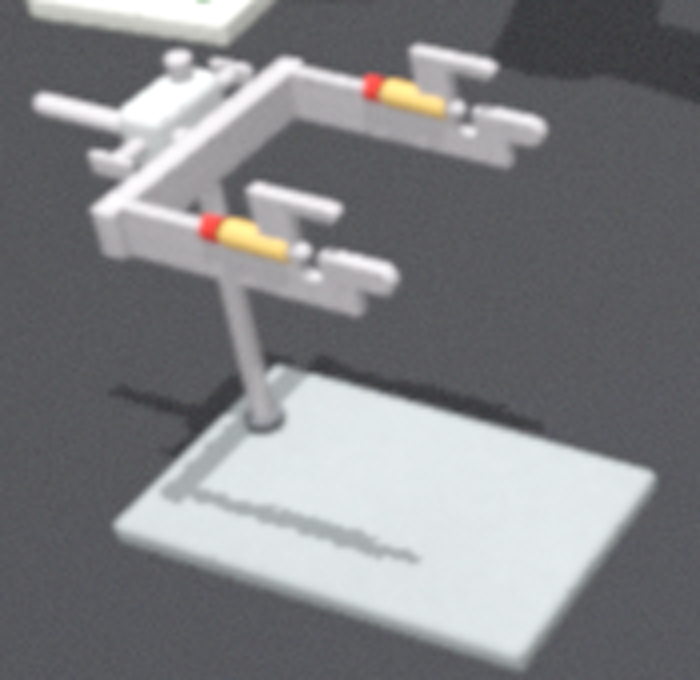

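Top view puts the hook about 14.6 mm to stand -y. Next I'll use the scene crop (lip corners near (343,210) and (497,68)) for the height, and move above the column.

```bash
python3 - <<'E'
from h import *
S=load('scene0');T=load('top0');z=np.load('st.npz');O=z['O'];ys=float(z['ys']);ex=np.array([np.cos(ys),np.sin(ys)]);ey=np.array([-ex[1],ex[0]])
f=lambda u,v:(u/4+362,v/4+165); g=lambda u,v:(u/4+95,v/4+180)
def rep(n,a,b):
    r=[ray(T,*f(*a)),ray(S,*g(*b))];X=tri(r);d=X[:2]-O
    print(n,(np.array([d@ex,d@ey,X[2]])*1e3).round(1),[round(float(np.linalg.norm(np.cross(X-c,e)))*1e3,1) for c,e in r])
rep('lip+ front top (nom 62 19 251)',(262,60),(342,208))
rep('lip- front top',(230,289),(497,67))
rep('tip+ (42,~222)',(211,69),(396,272))
rep('tip-',(179,295),(545,127))
rep('beam far top (70,-104,223)',(484,97),(108,207))
rep('beam near top',(454,353),(290,62))
E
python3 -m crank '{"grip":[1,1,1,1,1,1,1,1,1,1,1,1,1,1,1,1,1,1,1,1],"slide":[[0,0,4],[0,0,8],[2,4,8],[4,8,8],[6,12,8],[8,17,8],[10,22,8],[12,26,8],[14,31,8],[16,35,8],[18,40,8],[20,44,8],[22,49,8],[24,53,8],[26,57,8],[28,62,8],[30,66,8],[32,70,8],[33.6,74.1,8],[33.6,74.1,8]],"roll":[0,0,0,0,0,-3,-6,-9,-12,-15,-18,-21,-24,-27,-29,-29,-29,-29,-29,-29]}' 60
```

```text
lip+ front top (nom 62 19 251) [ 61.1   5.5 253.7] [1.0, 1.0]
lip- front top [-62.2   5.4 253.3] [1.1, 1.1]
tip+ (42,~222) [ 61.2  28.  226.7] [0.6, 0.6]
tip- [-62.8  27.5 225.3] [0.8, 0.8]
beam far top (70,-104,223) [  69.4 -115.9  227.6] [1.0, 1.0]
beam near top [ -68.6 -118.4  224.2] [0.3, 0.3]
clock: 2.15
position: [0.5094, 0.1971, 0.31]
ee_rot: [0.07, -0.703, 0.069, 0.704]
contact_force: [0.0, -0.8, -0.4]
width: 0.0851
```

```bash
python3 -m crank '{"grip":[1,1],"slide":[[0,0,0],[0,0,0]],"roll":[0,0]}'; python3 - <<'E'
from h import *
im=grab('wrist','w1'); cs=manip.get_state(); print(cs['position'],cs['qpos'].round(2),cs['contact_force'])
h=cv2.cvtColor(im['frame'],cv2.COLOR_RGB2HSV);m=((h[...,0]>100)&(h[...,0]<125)&(h[...,1]>150)&(h[...,2]>60)).astype(np.uint8)
c=max(cv2.findContours(m,0,2)[0],key=cv2.contourArea);r=cv2.minAreaRect(c);b=cv2.boxPoints(r);print(r)
P=[onz(im,*p,.186) for p in b];print(np.mean(P,0));print([ (P[(i+1)%4]-P[i])[:2].round(4) for i in range(4)])
E
```

```text
clock: 2.35
position: [0.5074, 0.1914, 0.3111]
ee_rot: [0.071, -0.703, 0.072, 0.704]
contact_force: [0.1, 0.2, 0.0]
width: 0.0858
[0.50748112 0.19117898 0.31135517] [ 0.23  0.19  1.42 -0.    1.53  2.01] [-0.35986943 -0.07328614  0.17267265]
((37.0, 322.5), (207.0, 74.0), 90.0)
[0.46863686 0.43890099 0.186     ]
[array([-0.0111, -0.0537]), array([-0.1806,  0.0778]), array([0.0136, 0.0652]), array([ 0.1782, -0.0893])]
```

View pics/w1.png

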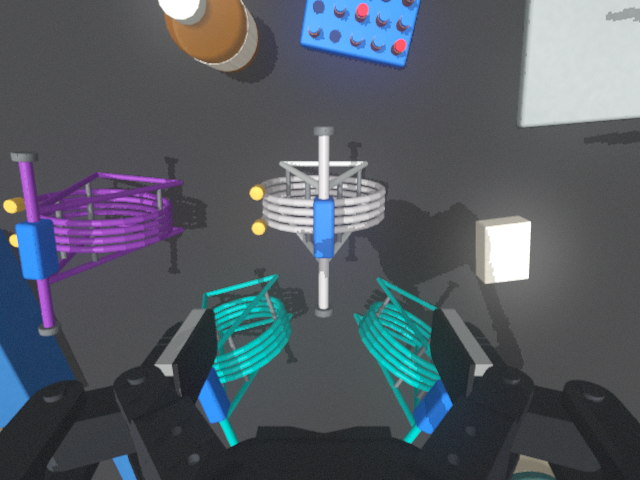

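The wrist view shows the column bar exactly vertical at u≈324 (v 130–313) and its grip at about (324,228). The yaw is aligned, and nothing stands in the fingers' way.

```bash
python3 - <<'E'
from h import *
im=load('w1'); print(onz(im,324,228.5,.186),onz(im,324,128,.183),onz(im,323,316,.183))
T=load('top0');print(onz(T,*[210,275],.175),onz(T,326,316,.175))
E
```

```text
[0.50796707 0.18996304 0.186     ] [0.57851521 0.17542386 0.183     ] [0.43423873 0.20597516 0.183     ]
[0.44740883 0.33196524 0.175     ] [0.3710908  0.08024781 0.175     ]
```

```bash
python3 -m crank '{"grip":[1,1,1,1,1,1,1,0,0,0,0,0,0,0,0,0,0],"slide":[[0,0,-4],[0,0,-8],[0,0,-11],[0,0,-13.5],[0,0,-15.4],[0,0,-15.4],[0,0,-15.4],[0,0,-15.4],[0,0,-15.4],[0,0,-15.4],[0,0,-15.4],[0,0,-15.4],[0,0,-15.4],[0,0,-15.4],[0,0,-15.4],[0,0,-15.4],[0,0,-15.4]],"roll":[0,0,0,0,0,0,0,0,0,0,0,0,0,0,0,0,0]}' 60
```

```text
clock: 4.1
position: [0.5082, 0.1922, 0.1577]
ee_rot: [-0.071, 0.704, -0.071, -0.703]
contact_force: [-0.7, -1.7, 4.8]
width: 0.0149
```

```bash
python3 -m crank '{"grip":[0,0,0,0,0,0,0,0],"slide":[[0,0,0.5],[0,0,2],[0,0,4],[0,0,6],[0,0,7],[0,0,7],[0,0,7],[0,0,7]],"roll":[0,0,0,0,0,0,0,0]}' 60; python3 - <<'E'
from h import *
s=manip.get_state(); print(s['position'],s['contact_force'],s['moment'],s['width'])
im=grab('scene','s2'); x=im['frame'][120:360,260:500,::-1]; y=grab('top','t2')['frame'][180:320,210:370,::-1]
cv2.imwrite('pics/c2.png',np.hstack([cv2.resize(x,(400,400)),cv2.resize(y,(400,350),interpolation=cv2.INTER_CUBIC)[:, :] if 0 else cv2.resize(y,(400,400))]))
E
```

```text
clock: 4.9
position: [0.5071, 0.1921, 0.2258]
ee_rot: [0.071, -0.702, 0.072, 0.705]
contact_force: [-0.4, -0.4, -3.3]
width: 0.0148
[0.50707997 0.19213563 0.22584051] [-0.41623073 -0.4037018  -3.28013308] [-0.0164739   0.01646984  0.00736418] 0.014779898947509838
```

View pics/c2.png

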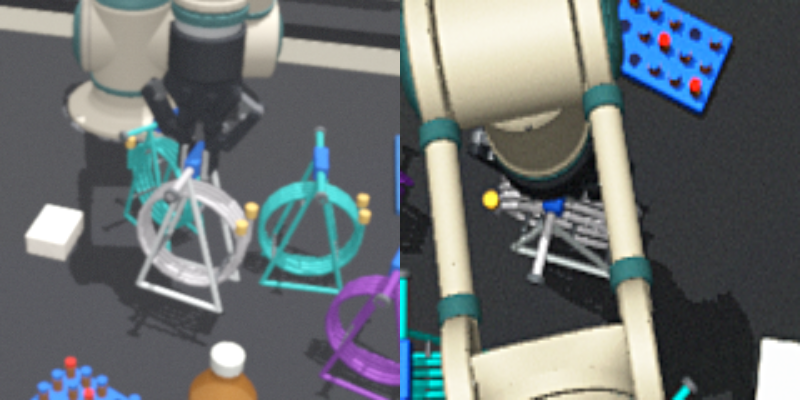

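The column is held upright with nothing else disturbed. Next I carry it to just in front of the mouth, aligned to the stand yaw.

```bash
python3 -m crank '{"grip":[0,0,0,0,0,0,0,0,0,0,0,0,0,0,0,0,0],"slide":[[0.4,-1,0],[1.1,-3,0],[2.1,-5.5,0],[3,-8,0],[4,-10.5,0],[4.9,-13,0],[5.9,-15.5,0],[6.8,-18,0],[7.8,-20.5,0],[8.5,-22.5,0],[9,-23.8,0],[9.3,-24.6,0],[9.3,-24.6,-0.4],[9.3,-24.6,-0.8],[9.3,-24.6,-0.8],[9.3,-24.6,-0.8],[9.3,-24.6,-0.8]],"roll":[0,0.5,1,1.5,2,2.5,3,3.5,4,4.5,4.5,4.5,4.5,4.5,4.5,4.5,4.5]}' 60; cat > s.py <<'E'
from h import *
from scipy.spatial.transform import Rotation as Ro
s=manip.get_state();q=s['ee_rot'];y=Ro.from_quat(q[[1,2,3,0]]).as_matrix()
z=np.load('st.npz');O=z['O'];ys=float(z['ys']);ex=np.array([np.cos(ys),np.sin(ys)]);ey=np.array([-ex[1],ex[0]])
d=s['position'][:2]-O;f=s['contact_force']
print('t',round(s['clock'],2),'stand xy',(1e3*np.array([d@ex,d@ey])).round(2),'z',(1e3*s['position'][2]).round(2),'F stand',(f[:2]@ex).round(2),(f[:2]@ey).round(2),f[2].round(2),'M',s['moment'].round(2),'yaw',(np.degrees(np.arctan2(y[1,1],y[0,1]))%180-90).round(2),'w',s['width'])
E
python3 s.py; python3 - <<'E'
from h import *
y=grab('top','t3')['frame'][150:290,340:540,::-1];x=grab('scene','s3')['frame'][150:350,90:310,::-1]
cv2.imwrite('pics/c3.png',np.vstack([cv2.resize(y,(430,300)),cv2.resize(x,(430,300))]) if 0 else np.hstack([cv2.resize(y,(400,280)),cv2.resize(x,(400,364))[:280]]))
cv2.imwrite('pics/c3.png',np.hstack([np.vstack([cv2.resize(y,(400,280)),np.zeros((84,400,3),np.uint8)]),cv2.resize(x,(400,364))]))
E
```

```text
clock: 6.7
position: [0.6009, -0.053, 0.2195]
ee_rot: [-0.043, 0.706, -0.043, -0.706]
contact_force: [-0.0, -0.1, -4.0]
width: 0.0151
t 6.7 stand xy [ 0.36 62.49] z 219.48 F stand 0.0 -0.07 -4.03 M [ 0.01  0.04 -0.03] yaw -7.04 w 0.015140597873318555
```

View pics/c3.png

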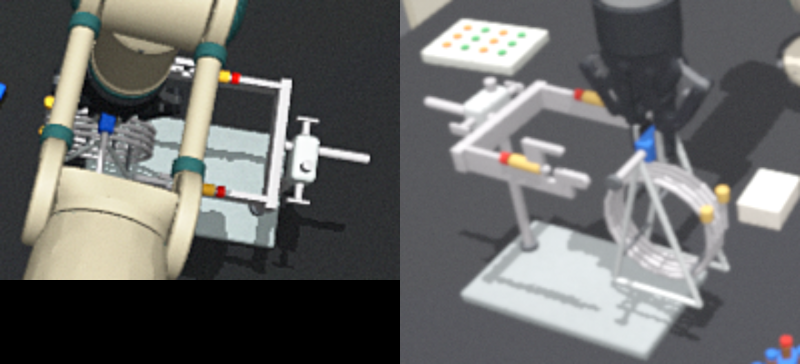

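The column is upright in front of the mouth. Its near collar is at about (614,183) in the crop, i.e. roughly (207.7,250.5) in the scene image, just right of the near sill tip. I'll check it against the expected position.

```bash
python3 - <<'E'
from h import *
S=load('s3');z=np.load('st.npz');O=z['O'];ys=float(z['ys']);ex=np.array([np.cos(ys),np.sin(ys)]);ey=np.array([-ex[1],ex[0]])
W=lambda x,y,h:[*(O+x*ex+y*ey),h]
for p in [(72,62.5,236.5),(75,62.5,236.5),(62,28,226.5),(62,5,253.5)]: print(p,proj(S,W(p[0]/1e3,p[1]/1e3,p[2]/1e3)))
# edge-on: collar colour mask
f=S['frame'][238:262,196:222]; g=cv2.cvtColor(f,cv2.COLOR_RGB2GRAY); m=(g<150)&(g>85); print(g)
for uv in [(207.7,250.5)]:
  d=onz(S,*uv,.2365)[:2]-O; print('collar',d@ex*1e3,d@ey*1e3)
E
```

```text
(72, 62.5, 236.5) [206.93823122 251.60299349]
(75, 62.5, 236.5) [205.94164403 252.63081999]
(62, 28, 226.5) [193.37238748 248.32711484]
(62, 5, 253.5) [179.29276213 232.2597706 ]
[[ 94  91  89  90  92  93  90  88  90  93  96  95  90  95  93  93  92  94
  119 166 214 241 249 243 225 205]
 [ 89  92  91  89  90  94  89  90  92  93  93  90  91  92  93  90  94 114
  165 213 240 248 242 226 201 182]
 [ 91  91  88  92  93  89  91  92  92  90  92  90  89  90  95  94 118 161
  213 240 248 242 226 202 179 177]
 [ 91  87  93  89  91  91  93  93  93  89  94  91  90  92  96 114 164 212
  241 249 243 228 203 178 169 179]
 [ 89  91  94  90  91  90  91  91  91  90  92  87  95  95 116 162 212 239
  247 244 228 203 180 170 173 182]
 [ 89  92  90  91  91  93  92  93  93  91  93  93  94 115 163 212 239 249
  244 227 204 182 174 176 172 179]
 [ 89  89  92  94  92  90  90  92  90  93  92  93 115 161 210 240 248 243
  228 206 184 175 177 176 173 173]
 [ 92  93  92  92  93  87  93  90  94 104 112 123 150 201 237 249 244 230
  207 183 179 181 181 177 171 176]
 [ 91  93  93  89  91  93  93  96 109 129 144 153
[... 1038 characters left out ...]
4]
 [ 89  93  89  91  90  86  95 114 152 171 164 148 144 144 147 151 140 112
  108 143 177 177 159 120  82  67]
 [ 93  89  94  91  89  94 101 130 163 170 159 149 148 152 152 152 142 114
  108 148 178 175 152 107  71  65]
 [ 91  92  93  91  92  94 115 148 170 166 153 146 148 156 151 150 139 110
  113 153 180 173 148 101  71  72]
 [ 92  92  88  90  93  97 129 163 172 163 153 145 148 154 151 151 143 110
  121 166 181 171 139  94  80  83]
 [ 93  94  90  93  93 103 144 172 171 159 154 152 153 157 153 153 140 115
  135 171 181 165 130  91  85  91]
 [ 91  92  92  88  95 102 144 173 168 156 152 151 153 155 152 156 148 134
  147 177 178 159 118  91  88  93]]
collar 68.95381053460318 62.03148186841115
```

```bash
python3 - <<'E'
from h import *
im=grab('wrist','w4')
E
```

```text
(no output)
```

View pics/w4.png

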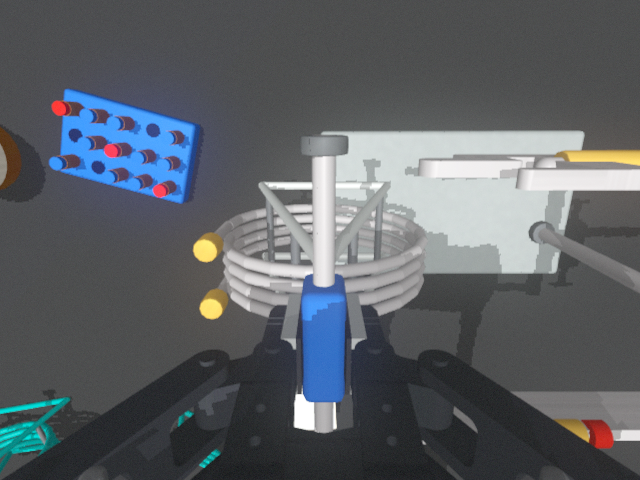

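The wrist view shows the near collar (v about 135–157, u 302–347), the sill tip at (420,160–178) and the lip end at (517,170–190). I'll convert these to x clearances.

```bash
python3 - <<'E'
from h import *
S=load('w4');z=np.load('st.npz');O=z['O'];ys=float(z['ys']);ex=np.array([np.cos(ys),np.sin(ys)]);ey=np.array([-ex[1],ex[0]])
W=lambda x,y,h:proj(S,[*(O+x*ex/1e3+y*ey/1e3),h/1e3]).round(1)
for h in (236.5,):
  for x in (69,75): print('collar',x,'top',W(x,62.5,h+8),'side',W(x,54.5,h),W(x,70.5,h),'bot',W(x,62.5,h-8))
for x in (59,65): print('sill',x,W(x,22,227.5),'lip top',W(x,-5,253.5), 'lip front',W(x,5,253.5))
print('grip ends',W(23,62.5,247.5),W(-23,62.5,247.5),'bar r',W(40,58.5,236.5),W(40,66.5,236.5))
g=cv2.cvtColor(S['frame'],cv2.COLOR_RGB2GRAY)
print('col',g[128:182,310].tolist());print(g[128:182,324].tolist());print('sill col450',g[150:185,450].tolist());print('lip col 560',g[160:195,540].tolist());print('grip',S['frame'][268:292,324].tolist()[::2]); print('bar row 200',g[200,300:350].tolist())
E
```

```text
collar 69 top [320.3 152.6] side [344.7 150.5] [296.2 150.6] bot [320.6 148.8]
collar 75 top [320.2 132.4] side [345.  131.6] [295.7 131.6] bot [320.5 130.9]
sill 59 [433. 177.] lip top [549.6 189.7] lip front [515.6 189.7]
sill 65 [434.5 160. ] lip top [553.4 169.1] lip front [518.9 169.1]
grip ends [320.6 292.1] [321. 403.] bar r [332.  234.7] [309.4 234.7]
col [88, 88, 89, 89, 88, 90, 86, 86, 108, 129, 135, 135, 138, 139, 136, 140, 135, 140, 139, 141, 142, 132, 119, 132, 141, 141, 141, 118, 94, 96, 99, 98, 94, 96, 97, 94, 96, 96, 98, 97, 99, 100, 99, 99, 99, 97, 100, 102, 103, 100, 99, 100, 93, 107]
[92, 88, 94, 138, 181, 197, 179, 130, 118, 144, 158, 162, 165, 167, 166, 162, 162, 163, 162, 160, 160, 157, 158, 156, 156, 156, 151, 139, 215, 247, 248, 248, 248, 247, 247, 248, 247, 247, 247, 247, 247, 247, 248, 246, 247, 246, 246, 246, 245, 246, 246, 246, 246, 246]
sill col450 [214, 214, 213, 213, 214, 214, 214, 199, 164, 144, 178, 226, 242, 242, 242, 242, 242, 243, 242, 242, 242, 242, 242, 241, 242, 241, 241, 222, 183, 198, 215, 214, 215, 215, 214]
lip col 560 [153, 167, 176, 185, 189, 192, 197, 175, 136, 169, 216, 232, 233, 232, 233, 233, 234, 236, 237, 237, 238, 237, 237, 236, 236, 236, 237, 238, 239, 238, 226, 212, 212, 213, 213]
grip [[239, 236, 237], [238, 236, 237], [238, 236, 238], [237, 235, 235], [238, 235, 236], [237, 235, 237], [237, 235, 236], [236, 234, 235], [237, 235, 236], [211, 213, 221], [66, 93, 158], [65, 91, 157]]
bar row 200 [88, 90, 87, 91, 87, 90, 92, 90, 92, 90, 87, 95, 140, 188, 201, 212, 221, 228, 229, 231, 233, 237, 240, 243, 244, 238, 232, 227, 222, 217, 212, 205, 198, 185, 169, 160, 174, 173, 174, 171, 170, 169, 171, 169, 170, 171, 170, 171, 171, 170]
```

Clearances are good: the hook is where predicted, and the bar sits about 1 mm to -x. I'll shift 0.8 mm while sliding in.

```bash
python3 -m crank '{"grip":[0,0,0,0,0,0,0,0,0,0,0,0,0],"slide":[[0.08,0,0],[0.02,-0.5,0],[-0.04,-1,0],[-0.1,-1.5,0],[-0.17,-2,0],[-0.23,-2.5,0],[-0.29,-3,0],[-0.35,-3.5,0],[-0.41,-4,0],[-0.48,-4.5,0],[-0.53,-5,0],[-0.53,-5,0],[-0.53,-5,0]],"roll":[0,0,0,0,0,0,0,0,0,0,0,0,0]}' 60 >/dev/null; python3 s.py; python3 -m crank '{"grip":[0,0,0,0,0,0,0,0,0],"slide":[[-0.05,-0.4,0],[-0.1,-0.8,0],[-0.15,-1.2,0],[-0.2,-1.6,0],[-0.24,-1.9,0],[-0.24,-1.9,0],[-0.24,-1.9,0],[-0.24,-1.9,0],[-0.24,-1.9,0]],"roll":[0,0,0,0,0,0,0,0,0]}'>/dev/null; python3 s.py
```

```text
t 8.15 stand xy [ 1.39 11.53] z 219.31 F stand 1.25 0.87 -3.56 M [ 0.02  0.02 -0.02] yaw -7.11 w 0.014789364829676153
t 9.05 stand xy [ 1.37 -7.43] z 219.33 F stand 0.76 0.02 -3.46 M [-0.05  0.02  0.05] yaw -7.08 w 0.015191559196427168
```

```bash
python3 -m crank '{"grip":[0,0,0,0,0,0],"slide":[[-0.01,-0.1,0],[-0.02,-0.2,0],[-0.04,-0.3,0],[-0.05,-0.4,0],[-0.05,-0.4,0],[-0.05,-0.4,0]],"roll":[0,0,0,0,0,0]}'>/dev/null; python3 s.py; for i in 1 2; do python3 -m crank '{"grip":[0,0],"slide":[[-0.012,-0.1,0],[-0.012,-0.1,0]],"roll":[0,0]}'>/dev/null; python3 s.py; done
```

```text
t 9.65 stand xy [  1.38 -11.68] z 219.33 F stand -0.24 0.64 -3.79 M [0.02 0.01 0.01] yaw -7.1 w 0.014946962948555277
t 9.85 stand xy [  1.36 -12.77] z 219.32 F stand -0.73 0.34 -3.69 M [ 0.05 -0.02  0.04] yaw -7.09 w 0.015314877682771968
t 10.05 stand xy [  1.39 -13.79] z 219.32 F stand -0.15 -0.07 -3.68 M [-0.01 -0.04  0.02] yaw -7.1 w 0.014908810170124104
```

```bash
python3 -m crank '{"grip":[0,0],"slide":[[-0.01,-0.1,0],[-0.01,-0.1,0]],"roll":[0,0]}'>/dev/null; python3 s.py; python3 -m crank '{"grip":[0,0],"slide":[[-0.01,-0.1,0],[-0.01,-0.1,0]],"roll":[0,0]}'>/dev/null; python3 s.py
```

```text
t 10.25 stand xy [  1.41 -14.79] z 219.33 F stand -0.11 0.29 -4.31 M [-0.02  0.05  0.02] yaw -7.1 w 0.0152168316112872
t 10.45 stand xy [  1.4  -15.82] z 219.31 F stand -0.16 1.0 -3.77 M [-0.05  0.   -0.07] yaw -7.1 w 0.015039760789198544
```

```bash
python3 -m crank '{"grip":[0,0],"slide":[[-0.01,-0.1,0],[-0.01,-0.1,0]],"roll":[0,0]}'>/dev/null; python3 s.py
```

```text
t 10.65 stand xy [  1.44 -16.8 ] z 219.32 F stand 1.03 0.49 -4.76 M [ 0.03 -0.   -0.01] yaw -7.1 w 0.014610972887204378
```

```bash
python3 -m crank '{"grip":[0,0],"slide":[[-0.01,-0.07,0],[-0.01,-0.07,0]],"roll":[0,0]}'>/dev/null; python3 s.py
```

```text
t 10.85 stand xy [  1.43 -17.16] z 219.33 F stand 0.06 0.21 -3.93 M [0.17 0.01 0.04] yaw -7.09 w 0.014816320346177417
```

```bash
python3 -m crank '{"grip":[0,0],"slide":[[-0.01,-0.07,0],[-0.01,-0.07,0]],"roll":[0,0]}'>/dev/null; python3 s.py
```

```text
t 11.05 stand xy [  1.41 -17.4 ] z 219.32 F stand 0.13 2.71 -4.41 M [ 0.4  -0.08  0.21] yaw -7.08 w 0.014924251316613573
```

```bash
python3 -m crank '{"grip":[0,0],"slide":[[-0.01,-0.07,0],[-0.01,-0.07,0]],"roll":[0,0]}'>/dev/null; python3 s.py
```

```text
t 11.25 stand xy [  1.41 -17.46] z 219.33 F stand 0.44 5.62 -3.38 M [ 0.75 -0.17  0.13] yaw -7.08 w 0.014973545675372069
```

Back wall found at TCP y ≈ -17.1 with under 6 N. I back off 1.5 mm to the throat middle and start down.

```bash
python3 -m crank '{"grip":[0,0,0,0],"slide":[[0.02,0.15,0],[0.037,0.3,0],[0.037,0.3,0],[0.037,0.3,0]],"roll":[0,0,0,0]}'>/dev/null; python3 s.py;
```

```text
t 11.65 stand xy [  1.41 -16.32] z 219.34 F stand -0.04 0.49 -4.2 M [-0.    0.03 -0.  ] yaw -7.11 w 0.015203263292688795
```

```bash
 python3 -m crank '{"grip":[0,0,0,0,0],"slide":[[0,0,-0.1],[0,0,-0.2],[0,0,-0.3],[0,0,-0.3],[0,0,-0.3]],"roll":[0,0,0,0,0]}'>/dev/null; python3 s.py
```

```text
t 12.15 stand xy [  1.39 -15.8 ] z 216.26 F stand 0.18 -0.06 -3.99 M [0.01 0.03 0.04] yaw -7.09 w 0.014831116381879185
```

```bash
 python3 -m crank '{"grip":[0,0,0,0],"slide":[[0,0,-0.1],[0,0,-0.2],[0,0,-0.2],[0,0,-0.2]],"roll":[0,0,0,0]}'>/dev/null; python3 s.py
```

```text
t 12.55 stand xy [  1.35 -15.76] z 214.29 F stand -0.81 -0.1 -4.74 M [-0.07  0.02 -0.02] yaw -7.09 w 0.015198748319925057
```

```bash
 python3 -m crank '{"grip":[0,0],"slide":[[0,0,-0.1],[0,0,-0.1]],"roll":[0,0]}'>/dev/null; python3 s.py
```

```text
t 12.75 stand xy [  1.31 -15.76] z 213.21 F stand 0.59 -0.67 -4.17 M [ 0.04 -0.01  0.02] yaw -7.1 w 0.015161076460730862
```

```bash
 python3 -m crank '{"grip":[0,0],"slide":[[0,0,-0.1],[0,0,-0.1]],"roll":[0,0]}'>/dev/null; python3 s.py
```

```text
t 12.95 stand xy [  1.48 -15.55] z 212.38 F stand -0.4 0.46 -3.76 M [ 0.06 -0.07 -0.  ] yaw -7.09 w 0.014673369728735057
```

```bash
 python3 -m crank '{"grip":[0,0],"slide":[[0,0,-0.1],[0,0,-0.1]],"roll":[0,0]}'>/dev/null; python3 s.py
```

```text
t 13.15 stand xy [  1.73 -15.09] z 211.73 F stand -0.71 2.93 -1.7 M [ 0.39 -0.13  0.08] yaw -7.09 w 0.014926232292051771
```

```bash
 python3 -m crank '{"grip":[0,0],"slide":[[0,0,-0.1],[0,0,-0.1]],"roll":[0,0]}'>/dev/null; python3 s.py
```

```text
t 13.35 stand xy [  1.88 -14.54] z 210.88 F stand 1.12 5.48 -0.07 M [ 0.82 -0.21  0.02] yaw -7.08 w 0.01486668039650519
```

```bash
 python3 -m crank '{"grip":[0,0],"slide":[[0,0,-0.1],[0,0,-0.1]],"roll":[0,0]}'>/dev/null; python3 s.py
```

```text
t 13.55 stand xy [  1.89 -13.84] z 209.87 F stand 0.33 6.87 -0.11 M [ 1.01 -0.26  0.05] yaw -7.08 w 0.014795615713412858
```

```bash
 python3 -m crank '{"grip":[0,0],"slide":[[-0.005,-0.05,-0.1],[-0.005,-0.05,-0.1]],"roll":[0,0]}'>/dev/null; python3 s.py
```

```text
t 13.75 stand xy [  1.74 -14.01] z 208.6 F stand 0.56 6.7 0.17 M [ 1.08 -0.32  0.  ] yaw -7.08 w 0.014979511572999978
```

```bash
 python3 -m crank '{"grip":[0,0],"slide":[[0,0,-0.1],[0,0,-0.1]],"roll":[0,0]}'>/dev/null; python3 s.py
```

```text
t 13.95 stand xy [  1.53 -14.18] z 207.23 F stand 0.88 7.4 -1.16 M [ 1.04 -0.29  0.1 ] yaw -7.06 w 0.015252635605551058
```

```bash
 python3 -m crank '{"grip":[0,0],"slide":[[0,0,-0.1],[0,0,-0.1]],"roll":[0,0]}'>/dev/null; python3 s.py
```

```text
t 14.15 stand xy [  1.22 -14.19] z 205.63 F stand 1.86 6.72 -3.91 M [ 0.98 -0.31  0.16] yaw -7.06 w 0.015216689884289461
```

```bash
 python3 -m crank '{"grip":[0,0,0],"slide":[[0,0,-0.1],[0,0,-0.2],[0,0,-0.2]],"roll":[0,0,0]}'>/dev/null; python3 s.py
```

```text
t 14.45 stand xy [  0.49 -14.2 ] z 202.59 F stand 0.83 5.95 -6.57 M [ 0.96 -0.25  0.15] yaw -7.06 w 0.014883838688680135
```

```bash
 python3 -m crank '{"grip":[0,0],"slide":[[0,0,-0.1],[0,0,-0.1]],"roll":[0,0]}'>/dev/null; python3 s.py
```

```text
t 14.65 stand xy [ -0.38 -14.66] z 200.75 F stand -1.1 4.34 -9.49 M [ 0.81 -0.01 -0.15] yaw -7.08 w 0.015219741945371235
```

```bash
 python3 -m crank '{"grip":[0,0],"slide":[[0,0,-0.1],[0,0,-0.1]],"roll":[0,0]}'>/dev/null; python3 s.py
```

```text
t 14.85 stand xy [  0.14 -15.47] z 200.29 F stand -0.18 4.98 -14.5 M [ 0.8  -0.15 -0.03] yaw -7.09 w 0.014693844933143763
```

```bash
 python3 -m crank '{"grip":[0,0],"slide":[[0,0,-0.1],[0,0,-0.1]],"roll":[0,0]}'>/dev/null; python3 s.py
```

```text
t 15.05 stand xy [  0.82 -15.85] z 200.0 F stand 0.39 3.73 -13.05 M [ 0.78 -0.23  0.01] yaw -7.09 w 0.015159529888011277
```

```bash
 python3 -m crank '{"grip":[0,0],"slide":[[0,0,-0.1],[0,0,-0.1]],"roll":[0,0]}'>/dev/null; python3 s.py
```

```text
t 15.25 stand xy [  1.2  -16.34] z 199.66 F stand 0.43 4.98 -12.87 M [ 0.59 -0.18  0.01] yaw -7.09 w 0.015112150651961209
```

```bash
 python3 -m crank '{"grip":[0,0],"slide":[[0,0,-0.1],[0,0,-0.1]],"roll":[0,0]}'>/dev/null; python3 s.py
```

```text
t 15.45 stand xy [  1.5  -16.88] z 199.33 F stand 1.18 2.96 -11.66 M [ 0.44 -0.05 -0.01] yaw -7.09 w 0.014895021881991571
```

```bash
 python3 -m crank '{"grip":[0,0,0],"slide":[[0,0,0],[0,0,0],[0,0,0]],"roll":[0,0,0]}'>/dev/null; python3 s.py
```

```text
t 15.75 stand xy [  1.36 -16.62] z 199.35 F stand -0.69 1.85 -10.77 M [0.35 0.02 0.01] yaw -7.1 w 0.015076421830298739
```

```bash
 python3 -m crank '{"grip":[0,0,0],"slide":[[0,0,-0.1],[0,0,-0.1],[0,0,-0.1]],"roll":[0,0,0]}'>/dev/null; python3 s.py
```

```text
t 16.05 stand xy [  1.93 -16.75] z 199.05 F stand 0.09 1.57 -7.47 M [ 0.15 -0.02  0.07] yaw -7.09 w 0.015258435064105152
```

```bash
 python3 -m crank '{"grip":[0,0,0],"slide":[[0,0,-0.1],[0,0,-0.1],[0,0,-0.1]],"roll":[0,0,0]}'>/dev/null; python3 s.py
```

```text
t 16.35 stand xy [  2.17 -16.84] z 198.73 F stand -0.16 0.28 -0.15 M [ 0.03  0.18 -0.01] yaw -7.09 w 0.015195227050774817
```

```bash
 python3 -m crank '{"grip":[0,0,0],"slide":[[0,0,-0.1],[0,0,-0.1],[0,0,-0.1]],"roll":[0,0,0]}'>/dev/null; python3 s.py
```

```text
t 16.65 stand xy [  2.26 -16.83] z 198.58 F stand -1.68 0.13 6.07 M [0.   0.39 0.02] yaw -7.09 w 0.015064173939810913
```

```bash
 python3 -m crank '{"grip":[0,0,0],"slide":[[0,0,-0.1],[0,0,-0.1],[0,0,-0.1]],"roll":[0,0,0]}'>/dev/null; python3 s.py
```

```text
t 16.95 stand xy [  2.51 -16.86] z 198.47 F stand -1.61 -0.64 8.85 M [ 0.05  0.52 -0.05] yaw -7.09 w 0.015052004037876801
```

The floor is firm at TCP z ≈ 198.5 mm, about 14 mm below plunger contact, which matches the geometry. I'll ease to neutral force and look before releasing.

```bash
 python3 -m crank '{"grip":[0,0,0],"slide":[[0,0,0.15],[0,0,0.15],[0,0,0.15]],"roll":[0,0,0]}'>/dev/null; python3 s.py; python3 - <<'E'
from h import *
x=grab('scene','s5')['frame'][160:340,80:320,::-1];cv2.imwrite('pics/c5.png',cv2.resize(x,(800,600),interpolation=cv2.INTER_CUBIC))
E
```

```text
t 17.25 stand xy [  2.44 -16.8 ] z 198.57 F stand -0.98 -0.32 6.83 M [0.01 0.18 0.02] yaw -7.1 w 0.014850575339761272
```

View pics/c5.png

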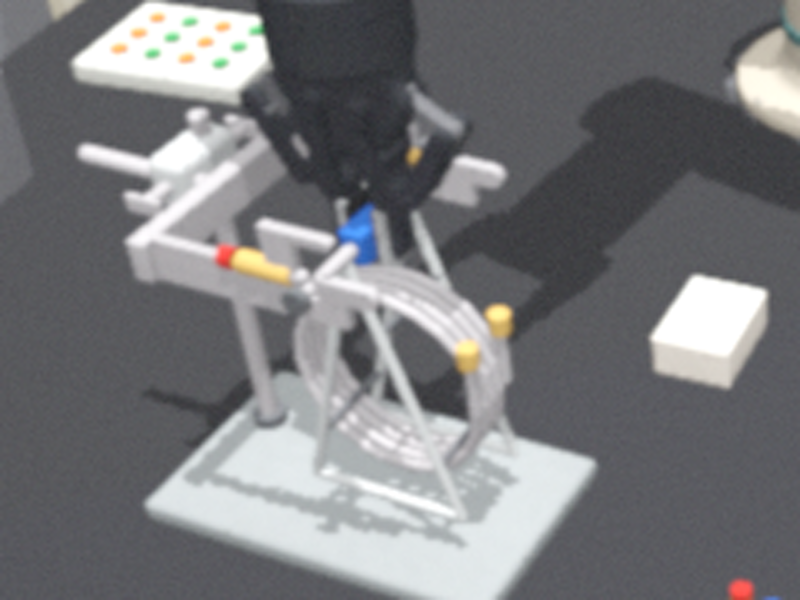

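The bar sits in the throats below the sills (near collar at about (300,285) in the crop) and the column is upright. I ease off, open, then rise.

```bash
 python3 -m crank '{"grip":[0,0,0,0],"slide":[[0,0,0.1],[0,0,0.1],[0,0,0.1],[0,0,0.1]],"roll":[0,0,0,0]}'>/dev/null; python3 s.py;  python3 -m crank '{"grip":[0.3,0.6,0.7,0.7,0.7,0.7,0.7,0.7],"slide":[[0,0,0],[0,0,0],[0,0,0],[0,0,0],[0,0,0],[0,0,0],[0,0,0],[0,0,0]],"roll":[0,0,0,0,0,0,0,0]}'>/dev/null; python3 s.py
```

```text
t 17.7 stand xy [  2.24 -16.63] z 198.56 F stand 0.95 -0.78 4.89 M [-0.13  0.03  0.02] yaw -7.09 w 0.014992923334296667
t 18.5 stand xy [  1.42 -16.23] z 197.86 F stand 0.4 -0.63 0.04 M [ 0.02  0.   -0.  ] yaw -7.09 w 0.059712804330520716
```

```bash
 python3 -m crank '{"grip":[0.7,0.7,0.7,0.7,0.7,0.7,0.7,0.7,0.7,0.7,0.7,0.7],"slide":[[0,0,0.5],[0,0,1.5],[0,0,3],[0,0,5],[0,0,8],[0,0,11],[0,0,14],[-4,0,15],[-9,0,15],[-14,0,15],[-18,0,15],[-18,0,15]],"roll":[0,0,0,0,0,0,0,0,0,0,0,0]}'>/dev/null; python3 s.py; python3 - <<'E'
from h import *
x=grab('scene','s6')['frame'][160:340,80:320,::-1];y=grab('top','t6')['frame'][140:300,340:540,::-1]
cv2.imwrite('pics/c6.png',np.hstack([cv2.resize(x,(480,360)),cv2.resize(y,(320,256))[:256] if 0 else cv2.copyMakeBorder(cv2.resize(y,(320,256)),0,104,0,0,0)]))
E
```

```text
t 19.7 stand xy [-181.93  -38.12] z 349.74 F stand 1.1 -0.32 -0.17 M [ 0.01 -0.03 -0.01] yaw -7.2 w 0.059816792339769026
```

View pics/c6.png

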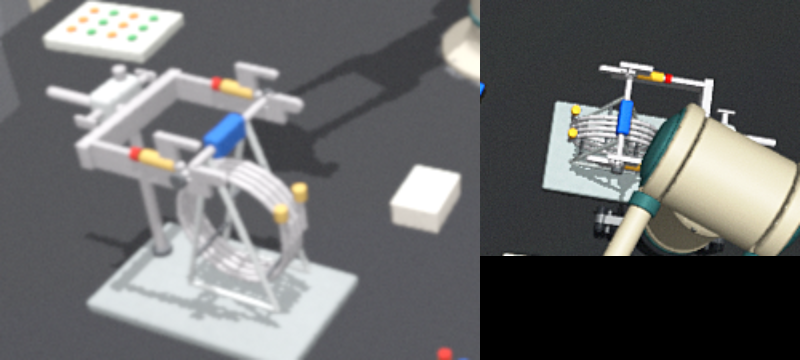

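The column hangs from both hooks. Its grip is at about (225,135) in the left crop, and the gripper is clear. I'll check the bar height and the other objects numerically.

```bash
python3 - <<'E'
from h import *
S=load('s6');T=load('t6');S0=load('scene0')
def blob(im,b):
    u0,v0,u1,v1=b;h=cv2.cvtColor(im['frame'][v0:v1,u0:u1],cv2.COLOR_RGB2HSV)
    m=((h[...,0]>100)&(h[...,0]<125)&(h[...,1]>150)&(h[...,2]>60)).astype(np.uint8);M=cv2.moments(m,True);return np.array([M['m10']/M['m00']+u0,M['m01']/M['m00']+v0])
X=tri([ray(S,*blob(S,(170,205,215,250))),ray(T,*blob(T,(415,195,450,230)))])
z=np.load('st.npz');O=z['O'];ys=float(z['ys']);ex=np.array([np.cos(ys),np.sin(ys)]);ey=np.array([-ex[1],ex[0]]);d=X[:2]-O
print('grip',d@ex*1e3,d@ey*1e3,X[2]*1e3)
df=np.abs(S['frame'].astype(int)-S0['frame']).sum(2)
for n,(u0,v0,u1,v1) in {'bottle':(365,325,420,408),'vials':(272,330,355,398),'carton':(280,240,312,268)}.items(): print(n,(df[v0:v1,u0:u1]>90).mean().round(3))
E
python3 s.py
```

```text
grip 1.774468280568852 -14.006637816463927 221.50281145081883
bottle 0.022
vials 0.0
carton 0.0
t 19.8 stand xy [-177.4   -38.49] z 349.35 F stand 0.07 0.26 -0.57 M [-0.02 -0.04 -0.02] yaw -7.14 w 0.05989646233483088
```

```bash
python3 -m crank '{"grip":[0.7,0.7,0.7],"slide":[[0,0,0],[0,0,0],[0,0,0]],"roll":[0,0,0]}'; python3 -c "
from rig import manip
print(manip.sign_off())"
```

```text
clock: 20.1
position: [0.4133, -0.1314, 0.3475]
ee_rot: [0.044, -0.706, 0.043, 0.706]
contact_force: [0.3, 0.4, 0.3]
width: 0.0596
the job is handed in; nothing more can be done
None
```

The steel column is hanging on both hooks of the retort stand, and I handed the job in at about 20 s.

- **Approach and back wall:** I gripped the column by its blue grip, carried it upright and slid the bar in from the open side. It touched the back wall about where the images had put it, with the hook roughly 14 mm to stand -y. That push read at most 6 N.
- **Pressing home:** I backed off to the throat middle and pressed straight down past the plungers. The bar came firm on the floor about 14 mm below first plunger contact, as the given sizes predict. Highest readings were about 15 N of downward pull as the plungers drove the bar home, and about 9 N pressing on the floor, or about 13 N with the column's weight. I then eased off, let go and drew clear.

**Last checks:**
- The pictures show the column upright on both hooks, with the gripper clear and reading no contact force.
- The grip measures at stand (1.8, -14.0) mm and 221.5 mm high. Allowing for the 7 mm high reading this method gave before, the bar is near 215 mm, in line with the seated height felt by touch.
- The vial tray and carton show no change from the first image. About 2% of pixels changed in the bottle's area. I did not look into it, but the arm never went near the bottle.

**Uncertain or disagreeing:**
- The images put the hook about 2.5 mm above nominal, while touch suggests about 1 mm.
- The bar sits about 1 to 2 mm off centre along its length, within the 4 mm the collars allow.
- In one feeling step I repeated a typed 1 mm move with a short shell loop; every other row was typed singly.

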